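# Press the cork stopper home on a sample jar with the guarded hand press

### The arm

A 6-joint arm with a two-finger parallel gripper is mounted at the origin on the work surface. World frame = base frame: x ahead of the robot, y to its left, z up, the work surface at z = 0. Lengths are in mm, angles in rad, forces in N, time in s.
With the tool pointing down it reaches from about 350 to 975 mm from the base axis. Payload 7.1 kg.
Tool frame: the origin (TCP) lies on the front face of the gripper's body, between the roots of the fingers; the fingertips stand 80 mm ahead of it and the grasp point (between the pads) lies 61 mm ahead of it (env.tips_ahead is the distance from the TCP to the fingertips, in mm); z points along the fingers, y is the line along which they close (so a half turn about z gives the same grasp; the last joint's range is limited). The gripper opens to 88 mm and grips with 3 to 60 N. Pads are 20 mm wide; open, the fingers measure 115 mm over their backs; the gripper's body (75 mm by 178 mm) begins 61 mm behind the grasp point.
Start: joints at [-1.277, 0.423, 1.63, -0, 1.089, -0.019], TCP at [192.345, -594.65, 302.675] pointing down, gripper open.
Joint ranges: [-3, 3], [-0.9, 2.11], [0.09, 2.58], [-1.31, 4.45], [0.11, 2.69], [-2.54, 2.54]. Speed limits (rad/s): [2.39, 2.39, 3.01, 3.14, 3.14, 3.14].

### API

Orientations are given as a unit quaternion [x, y, z, w].
In Python, from station import env, set_gripper, viewer, workorder gives the robot as it stands. Calls block until the motion is done:
- env.reach(position, orientation): joint-space move of the TCP to a pose.
- env.move_l(position, rot=None, rate=150, f_stop=None): straight line of the TCP; rot=None keeps the orientation; rate is the mean speed in mm/s. With f_stop (N) it stops when the force on the tool has changed by that much, and returns True; else False.
- env.move_joints(angles): joint-space move.
- set_gripper(opening): finger opening in mm; the grip force is fixed at half the most; returns when the fingers have stopped.
- env.hold(seconds).
- env.ik(position, orientation): joint angles nearest the present ones, or None.
- env.read_state(): the state.
- viewer.camera(name): name is "scene" or "top" or "wrist"; returns the picture (480x640x3 uint8, blue, green, red); there is no depth.
- viewer.camera_params(name): a dict with "fx", "fy", "cx", "cy" (pixels), "dist" ([k1, k2, p1, p2, k3] as OpenCV has them; the pictures are not rectified), "pose" (4x4, takes a point from camera to world coordinates); the wrist camera has in their place "tool_from_camera" (4x4, takes a point from camera to tool coordinates, whose origin is the TCP and whose axes are the flange's). Camera axes: x right, y up, looking along -z (the intrinsics and any distortion apply to the point x, -y, -z); pixel columns grow to the right and rows downward; lengths in mm; the calibration is good to about 2 mm. A picture is of the moment at which its call begins: read the wrist's pose just before it. camera_params takes no time and is no camera call.
A pose or a line that the arm cannot do raises env.IKError and nothing moves.
- workorder.sign_off(): hands the job in; it is judged then, once.
The state is a dict: "time_s": time; "qpos": joint angles; "dq": joint speeds; "tau": joint torques, N m; "tool_pos": TCP position; "orientation": TCP orientation; "force": force on the tool from outside, world axes, zero at the start; "wrist_torque": the same for the moment, N m; "width": finger opening in mm; "grip_force": force on a finger pad.
Only numpy, scipy, OpenCV 4.12 (cv2) and the standard library are available. Lean on these libraries where they do the work, as an engineer would, in place of code of your own. Each camera call takes 0.05 s, during which the arm holds its last target. There are 200 camera calls.

### The job

A sample jar stands in the hand press with its cork stopper only started in the neck. Flip the press's safety catch right back off the lever first, then pull the lever down by its ball knob until it comes to its stop and the stopper is fully home, and finish there, still holding the lever down by the knob against its return spring. Do not force the lever against the catch, leave the jar standing in its nest, and leave the other jar, the bowl and the phone where they are.

Things in the scene. Friction and masses are not known exactly. Their poses are not given: they have to be found in the camera images.
- press: Grey cast-iron hand press, bolted down: base 185 x 115 x 22 mm, head 140 x 64 mm from 150 to 235 mm high on a rear column. Origin: on the bench under the vertical ram axis; x points to the rear (column) side, z up; lever and catch are on its -y side. Ram 24 mm square, its top at 297 mm, with a 30 mm square collar. Jar nest: ring on the base round the origin, 88 mm across, 10 mm high.
- lever_axis (a point): Point on the lever's turning axis (the press's y axis direction), in the mid plane of the lever: 28 mm behind the ram axis, 80 mm to the -y side, 195 mm up. Axes as press. It does not move with the lever.
- lever_knob: Black ball knob, 34 mm diameter, on the front end of the 12 mm steel lever rod; origin: ball centre, 155 mm from lever_axis, same y in the press frame. At lever value q its offset from lever_axis in the press frame is x = -155 cos(45 deg - q), z = +155 sin(45 deg - q) mm. Free on both y sides.
- lever (a joint): Lever angle, rad: 0 fully up (rod 45 deg above level, knob to the front at about 305 mm), growing as the knob is pulled forward and down, stop at 1.0 (12 deg below level, knob at about 163 mm). A return spring lifts it; pulling at the knob takes 3 to 12 N. It drives the ram down 16.5 mm per rad; with the catch on it has under 0.1 rad of play.
- catch (a joint): Safety catch angle, rad: 0 (up to 0.1 at the start) hooked over the tooth of the lever's hub, growing as its tab is swung up and to the rear (+x of the press), stop at 1.15. Stiff pivot, 1 to 2 N at the tab; it stays where it is left. From 0.4 on the hook is clear of the tooth; swung back, the hook stands up 15 mm in front of the tab, so lift away upwards.
- catch_tab (a point): Middle of the flat upright steel thumb tab on the catch, 22 mm wide (y), 5 mm thick (x); at catch 0 it stands 30 mm behind the ram axis, 45 mm to the -y side, 272 mm up, and the tab runs from 252 to 287 mm. Axes turn with the catch: z along the tab to its free end (15 mm away), x square to its faces.
- catch_axis (a point): Point on the catch's pivot axis (the press's y axis direction) in the catch's mid plane: 75 mm behind the ram axis, 45 mm to the -y side, 222 mm up. At catch 0 the tab's middle is 45 mm in front of it and 50 mm above. Axes as press; fixed.
- jar: Clear glass sample jar standing in the press's nest, 69 mm diameter, 70 mm high, about 0.3 kg, loose; origin: centre of its underside (22 mm above the bench).
- stopper (a joint): Depth of the cork stopper in the jar's neck, m: 0 to 0.004 at the start (only started), about 0.012 fully home with its 65 mm wide, 14 mm thick head down on the rim. The ram presses it in against about 20 N; it stays where it is left.
- spare_jar: Another glass jar with its cork stopper fully in, 69 mm diameter, 84 mm high, standing beside the press; origin: centre of its underside. To be left alone.
- bowl: White ceramic cupping bowl, 100 mm diameter, 58 mm high, beside the press; origin: centre of its underside. To be left alone.
- phone: Black phone lying on the bench near the press, 72 x 148 x 9 mm; origin: centre of its underside. To be left alone.
Things that resemble listed ones, but are neither listed nor needed, are in the scene too. What is shaped like the jar but blue or red is not meant.

How it is judged:
By the outcome, as a careful person would: the job done as asked, in the order asked, and still so for the second after the job is handed in, while the arm keeps its last pose, push and grip.
It also fails if it takes over 48 s, if anything falls off the work surface, if the arm or the gripper's body presses on something with over 40 N, if the wrist force passes 120 N, or if a joint passes its speed limit or range.

## Working session

There is one attempt and no reset: what is moved stays moved. The work goes in short steps, each a Python script; the robot and the scene stay as the last script left them, time stands still between calls to the robot, and variables do not carry over. Pictures are saved under pics/ and viewed, at most 10 in all, crops included, and the job is handed in when it is done.

```bash
ls; mkdir -p pics
python3 - <<'E'
from station import env, viewer
import cv2,numpy as np
for n in("scene","top"):
    im=viewer.camera(n); cv2.imwrite(f"pics/{n}0.png",im); p=viewer.camera_params(n); print(n,{k:np.round(v,4).tolist() for k,v in p.items()})
print(np.round(viewer.camera_params("wrist")["tool_from_camera"],3))
s=env.read_state(); print(s["time_s"],s["orientation"],s["width"])
E
```

```text
pics
scene {'fx': 456.9844, 'fy': 456.9844, 'cx': 328.4524, 'cy': 239.3578, 'dist': [0.0037, 0.0, 0.0, 0.0, 0.0], 'pose': [[0.2608, -0.5781, 0.7732, 1132.5528], [0.9652, 0.1413, -0.2199, -157.1806], [0.0179, 0.8036, 0.5949, 662.0431], [0.0, 0.0, 0.0, 1.0]]}
top {'fx': 494.8726, 'fy': 494.8726, 'cx': 323.4321, 'cy': 241.7075, 'dist': [-0.0257, 0.0, 0.0, 0.0, 0.0], 'pose': [[-0.0134, 0.9956, -0.0929, 450.0445], [-0.9999, -0.0143, -0.0087, 24.5234], [-0.01, 0.0927, 0.9956, 1237.9558], [0.0, 0.0, 0.0, 1.0]]}
[[-1.0000e-03  9.5900e-01  2.8500e-01  7.8007e+01]
 [ 1.0000e+00  1.0000e-03 -0.0000e+00  5.9700e-01]
 [-1.0000e-03  2.8500e-01 -9.5900e-01 -8.1467e+01]
 [ 0.0000e+00  0.0000e+00  0.0000e+00  1.0000e+00]]
0.1 [ 9.87794908e-01  1.55758714e-01 -9.22650767e-05 -6.59074670e-04] 87.83188377240081
```

View pics/scene0.png

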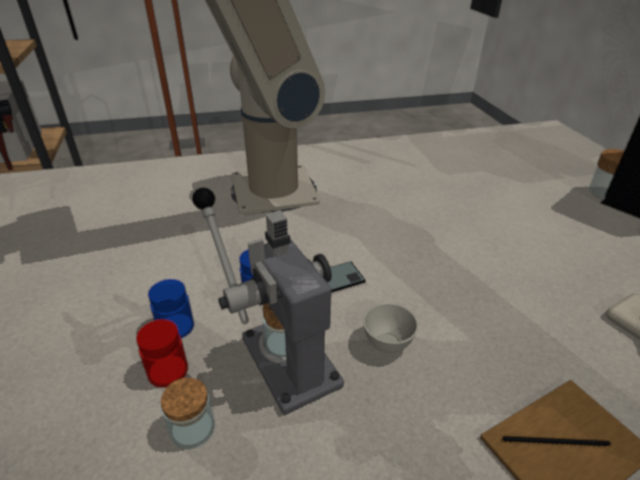

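View pics/top0.png

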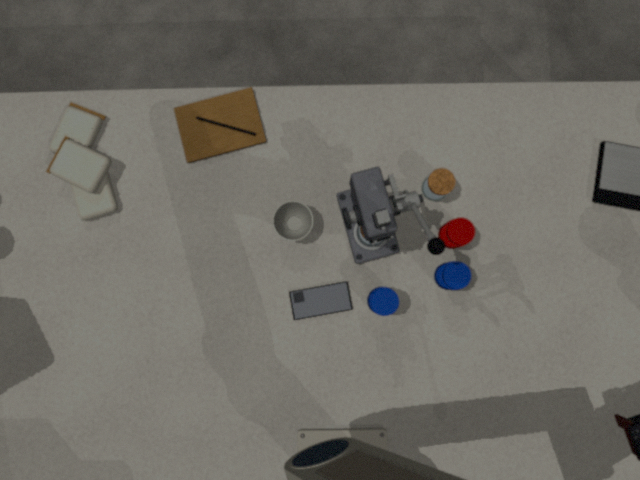

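The scene view shows the press with its ball knob at (203,198) and ram top at about (277,225). The top view has the knob at (436,246), ram top at about (382,216), and base corners at (357,261) and (399,250). The spare corked jar, the red and blue jars, the bowl and the phone stand around the press. I'll enlarge both views.

Run:
```python
import cv2
a=cv2.imread("pics/top0.png")[155:275,330:470]; b=cv2.imread("pics/scene0.png")[180:420,190:360]
cv2.imwrite("pics/topc.png",cv2.convertScaleAbs(cv2.resize(a,None,fx=5,fy=5,interpolation=2),alpha=1.5)[:600])
cv2.imwrite("pics/scc.png",cv2.convertScaleAbs(cv2.resize(b,None,fx=2.5,fy=2.5,interpolation=2),alpha=1.5))
```

```text
(no output)
```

View pics/topc.png

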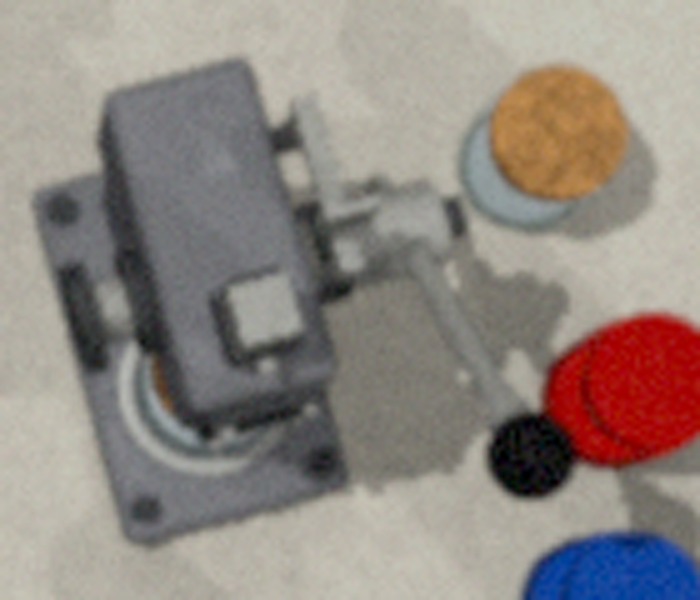

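View pics/scc.png

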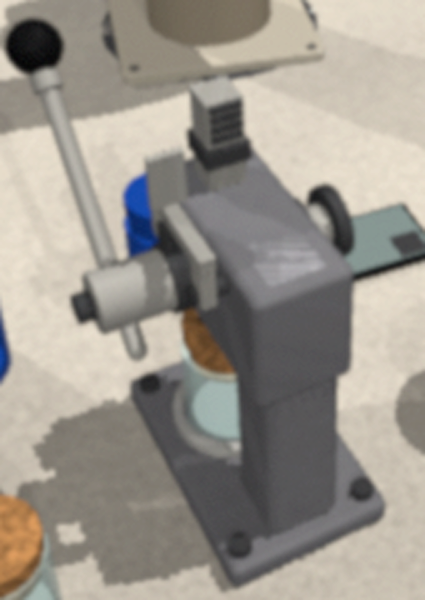

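Enlarged: in topc the ram top is centred at (266,310), the knob at (531,455), and base corners at (145,545), (345,485) and (37,195). The catch arm and tab are on the right side of the head, by the hub. In scc the upright tab is at about (165,180) with its top at y≈150; the black hand wheel on the other side is a look-alike. I'll fit the press pose from these points and check where the tab projects.

```bash
cat > h.py <<'E'
import cv2,numpy as np,json
from scipy.optimize import least_squares
from scipy.spatial.transform import Rotation as R
F=np.diag([1.,-1,-1])
def proj(p,P):
    T=np.linalg.inv(p["pose"]); K=np.array([[p["fx"],0,p["cx"]],[0,p["fy"],p["cy"]],[0,0,1.]])
    M=F@T[:3,:3]; return cv2.projectPoints(np.atleast_2d(P).astype(float),cv2.Rodrigues(M)[0],F@T[:3,3],K,np.array(p["dist"]))[0][:,0]
def w(pose,P):
    x,y,a=pose; c,s=np.cos(a),np.sin(a); P=np.atleast_2d(P).astype(float)
    return np.c_[x+c*P[:,0]-s*P[:,1],y+s*P[:,0]+c*P[:,1],P[:,2]]
def blackball(im,x0,y0,r=14):
    m=(im.max(2)<35).astype(np.uint8); sub=np.zeros_like(m); sub[y0-r:y0+r,x0-r:x0+r]=m[y0-r:y0+r,x0-r:x0+r]
    c=max(cv2.findContours(sub,0,1)[0],key=cv2.contourArea); return np.array(cv2.minEnclosingCircle(c)[0]),cv2.minEnclosingCircle(c)[1]
E
python3 - <<'E'
from h import *
from station import viewer
pt,ps=viewer.camera_params("top"),viewer.camera_params("scene")
it,is_=cv2.imread("pics/top0.png"),cv2.imread("pics/scene0.png")
kt,rt=blackball(it,436,246); ks,rs=blackball(is_,203,198); print(kt,rt,ks,rs)
k=least_squares(lambda X:np.r_[proj(pt,X)[0]-kt,proj(ps,X)[0]-ks],[400,-200,305.]); print("knob",k.x,k.fun)
T=lambda u,v:(330+u/5,155+v/5)
S=lambda u,v:(190+u/2.5,180+v/2.5)
def model(v):
    bf,q=v[3],v[4]; a=np.pi/4-q
    kn=(28-155*np.cos(a),-80,195+155*np.sin(a))
    Pt=[(0,0,297-16.5*q),kn,(bf,57.5,22),(bf,-57.5,22),(bf+185,57.5,22)]; ut=[T(266,310),kt,T(140,543),T(345,485),T(36,197)]
    Ps=[(0,0,297-16.5*q),kn,(bf,-57.5,22),(bf+185,-57.5,22),(bf+185,57.5,22)]; us=[S(216,95),ks,S(132,385),S(236,578),S(384,500)]
    return np.r_[(proj(pt,w(v[:3],Pt))-ut),(proj(ps,w(v[:3],Ps))-us)].ravel()
f=least_squares(model,[480,-120,0.2,-65,0.05],loss="soft_l1",bounds=([0,-500,-1,-120,0],[900,300,1,0,.1])); print(f.x,np.round(f.fun.reshape(-1,2),1).tolist())
v=f.x; json.dump(dict(pose=list(v[:3]),knob=list(k.x)),open("p.json","w"))
tab=[(30,-45,272),(30,-34,287),(30,-56,287),(30,-56,252),(75,-45,222)]
print("tab crop top",(proj(pt,w(v,tab) if 0 else w(v[:3],tab))-[330,155])*5); print("scene",(proj(ps,w(v[:3],tab))-[190,180])*2.5)
a=np.pi/4-v[4]; print(w(v[:3],[(28-155*np.cos(a),-80,195+155*np.sin(a))]))
E
```

```text
[435.87838745 245.55404663] 8.249425888061523 [203.31817627 197.77272034] 10.684341430664062
knob [ 526.63720281 -178.7991009   306.43088148] [-0.34766069 -0.01874076 -0.26728182 -0.02148722]
[ 5.85066504e+02 -8.11360047e+01  2.56950213e-01 -6.40842077e+01
  1.37091597e-21] [[-0.7, -0.7], [-0.3, 0.1], [-2.9, -0.1], [1.0, -1.0], [-2.4, -2.4], [-0.7, -2.2], [-0.4, 1.0], [-2.7, -2.4], [-1.2, -1.0], [2.4, 0.0]]
tab crop top [[343.88493435 212.97305788]
 [322.18882053 213.46465561]
 [376.46747929 198.50060061]
 [363.05790881 214.74880742]
 [296.53327602 132.10266199]]
scene [[164.77117543 174.84095146]
 [181.33115957 147.44044244]
 [143.73569045 158.93307108]
 [149.19754721 208.78480444]
 [203.25531432 290.20725981]]
[[ 526.47453721 -179.24713825  304.60155108]]
```

The tab's projected position matches the picture within about 2 px. Next I move to the front of the tab with closed fingers and check there before pushing.

```bash
cat >> h.py <<'E'
D=json.load(open("p.json")) if __import__("os").path.exists("p.json") else None
def rot(a=0.,tilt=0.):  # tool down, y along press y; tilt about press y
    return (R.from_euler("z",D["pose"][2]+a)*R.from_euler("y",tilt)*R.from_matrix(np.diag([1.,-1,-1]))).as_quat()
def tip(x,y,z,ahead=80): # TCP for fingertip centre at press point
    return w(D["pose"],[(x,y,z+ahead)])[0]
def facept(th,s,off=0): # press x,z of point on tab front face at s along tab from middle, off = into tab
    d=np.array([-45-2.5+off,50+s]); c,sn=np.cos(th),np.sin(th)
    return np.array([75+d[0]*c+d[1]*sn,222-d[0]*sn+d[1]*c])
E
python3 - <<'E'
from h import *
from station import env,set_gripper,viewer
set_gripper(0)
s=env.read_state(); print(s["width"],env.tips_ahead)
p=s["tool_pos"]; env.move_l([p[0],p[1],480],rate=250)
env.reach(tip(2,-45,325),rot()); 
env.move_l(tip(2,-45,279),rate=100)
s=env.read_state(); print(s["time_s"],s["force"],s["tool_pos"],tip(2,-45,279))
a=viewer.camera("scene")[150:310,170:350]; cv2.imwrite("pics/a1.png",cv2.convertScaleAbs(cv2.resize(a,None,fx=3.5,fy=3.5,interpolation=2),alpha=1.5))
E
```

```text
0.2794049801123945 80.0
5.1417 [-0.0532381   0.52630954  0.90094132] [ 598.58547294 -124.375501    359.17547911] [ 598.43678685 -124.15036912  359.        ]
```

View pics/a1.png

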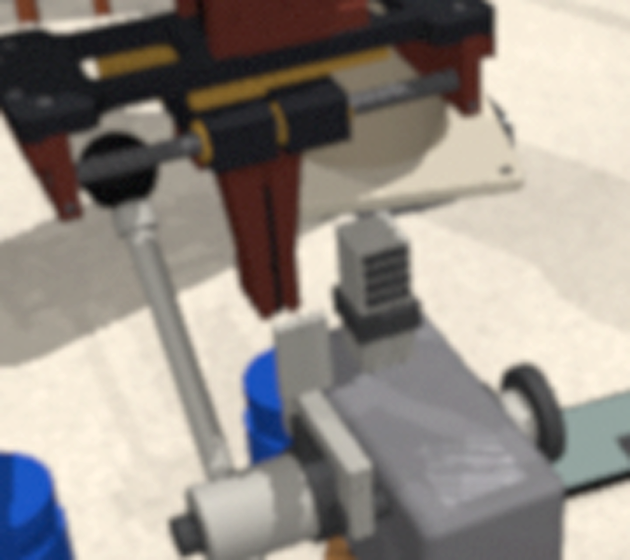

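The closed fingers (tip at about (275,310)) stand in front of the tab (top edge at about (300,318)), clear of the ram and the knob. I'll push along the arc.

Run:
```python
from h import *
from station import env,viewer
log=[]
for th in np.r_[0,np.arange(.1,1.2,.1),1.17]:
    x,z=facept(th,7,1.0)
    hit=env.move_l(tip(x-10,-45,z),rate=60,f_stop=20 if th>.9 else 25)
    log.append((round(th,2),hit,np.round(env.read_state()["force"],1).tolist()))
    if hit: break
print(*log,sep="\n"); print(env.read_state()["time_s"])
a=viewer.camera("scene")[150:310,170:350]; cv2.imwrite("pics/a2.png",cv2.convertScaleAbs(cv2.resize(a,None,fx=3.5,fy=3.5,interpolation=2),alpha=1.5))
```

```text
(np.float64(0.0), False, [0.8, -1.0, 0.3])
(np.float64(0.1), False, [0.3, -0.8, 1.0])
(np.float64(0.2), False, [-0.1, -1.2, -0.3])
(np.float64(0.3), False, [-0.4, 1.0, -0.4])
(np.float64(0.4), False, [-0.2, -0.4, 0.2])
(np.float64(0.5), False, [0.3, 1.1, 0.2])
(np.float64(0.6), False, [-0.4, 0.8, -0.1])
(np.float64(0.7), False, [-0.3, 0.1, 0.4])
(np.float64(0.8), False, [0.3, -0.3, 0.2])
(np.float64(0.9), False, [0.3, -0.2, -0.0])
(np.float64(1.0), False, [-1.0, -0.1, 0.2])
(np.float64(1.1), False, [-0.1, 0.3, 0.3])
(np.float64(1.17), False, [-10.9, -2.3, 9.3])
8.8917
```

View pics/a2.png

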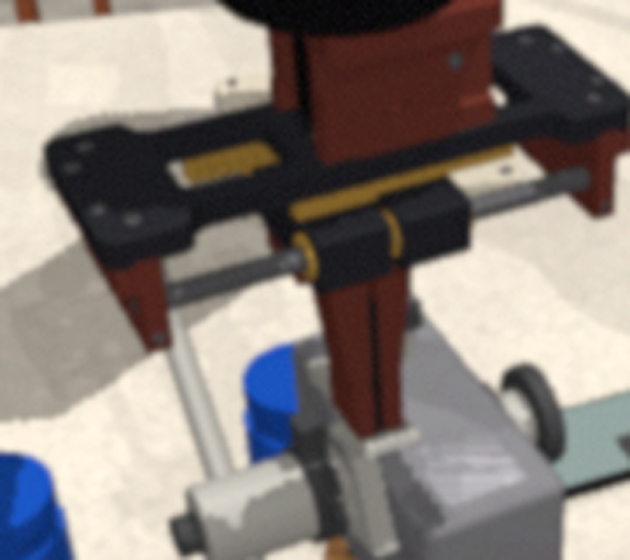

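The tab now lies back at about (390,435) with the fingertip on it, and the force rise (about 14 N) shows the catch is at its stop. I'll lift straight up, then go to the knob.

Run:
```python
from h import *
from station import env,set_gripper,viewer
p=env.read_state()["tool_pos"]; env.move_l([p[0],p[1],p[2]+70],rate=120)
k=np.array([526.5,-179.,305.]); 
env.reach(k+[0,0,61+75],rot()); set_gripper(64)
hit=env.move_l(k+[0,0,61-2],rate=100,f_stop=12); s=env.read_state(); print(hit,s["time_s"],np.round(s["force"],1))
a=viewer.camera("scene")[130:310,160:350]; cv2.imwrite("pics/a3.png",cv2.convertScaleAbs(cv2.resize(a,None,fx=3.3,fy=3.3,interpolation=2),alpha=1.5))
if not hit:
    set_gripper(20); s=env.read_state(); print(s["width"],s["grip_force"],np.round(s["force"],1),s["time_s"])
```

```text
False 12.4333 [ 0.5  0.3 -0.2]
33.20294180491405 30.00048726797104 [-1.8  6.1  2.9] 13.0833
```

View pics/a3.png

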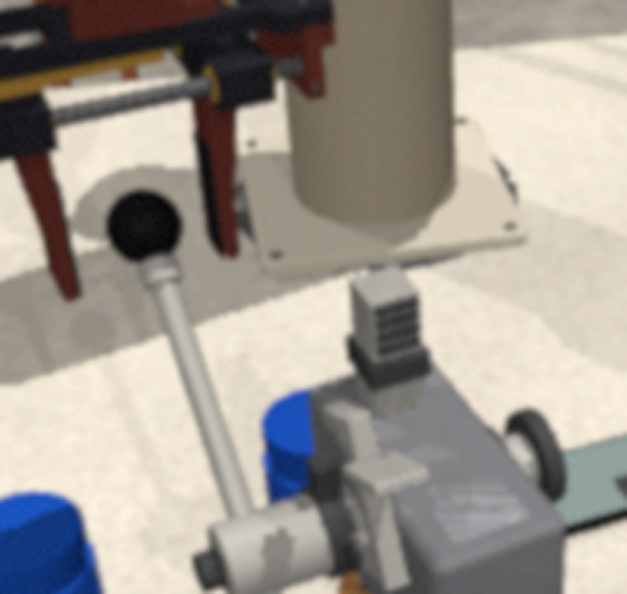

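The catch stands back (tab lying at (395,470), hook upright at (350,425)), and the knob sits between the fingers: width 33 mm, grip 30 N. I'll pull it along the arc.

```bash
cat >> h.py <<'E'
def kp(q):
    a=np.pi/4-q; return w([0,0,D["pose"][2]],[(-155*np.cos(a),0,155*np.sin(a))])[0]
E
python3 - <<'E'
from h import *
from station import env,viewer
p0=np.array(env.read_state()["tool_pos"]); json.dump(list(p0),open("g.json","w"))
for q in np.r_[np.arange(.1,1.0,.1),.97]:
    hit=env.move_l(p0+kp(q)-kp(0),rate=70,f_stop=30); s=env.read_state()
    print(round(q,2),hit,np.round(s["force"],1),round(s["width"],1))
    if hit: break
print(s["time_s"])
a=viewer.camera("scene")[130:370,140:360]; cv2.imwrite("pics/a4.png",cv2.convertScaleAbs(cv2.resize(a,None,fx=2.5,fy=2.5,interpolation=2),alpha=1.5))
E
```

```text
0.1 False [0.1 4.8 5. ] 32.8
0.2 False [1.5 6.9 3.6] 32.9
0.3 False [0.7 5.5 5.3] 32.8
0.4 False [-0.3  7.2  5.6] 32.4
0.5 False [-0.1  6.   5.6] 33.1
0.6 False [-0.4  7.5  5.9] 32.3
0.7 False [-0.6  6.6  6.2] 33.0
0.8 False [-0.8  6.   6.8] 32.7
0.9 False [-2.4  7.   7. ] 32.5
0.97 False [-3.   5.4  7.2] 33.0
16.7667
```

View pics/a4.png

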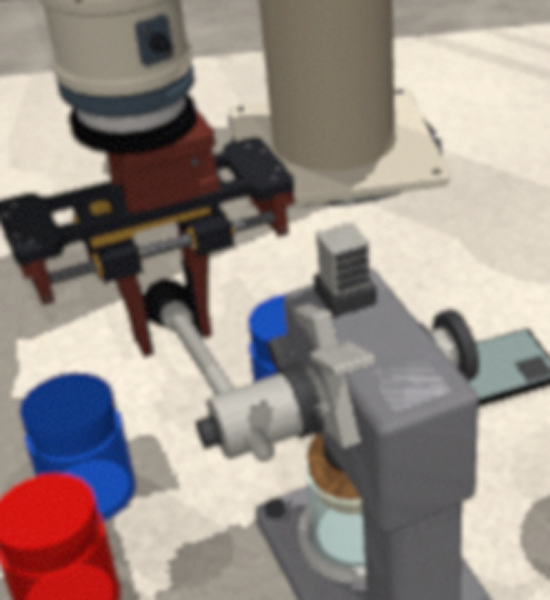

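The lever is nearly down with the knob still gripped at (170,300), and the jar stands in its nest. I'll go on in small steps until the force shows the stop.

Run:
```python
from h import *
from station import env,viewer
p0=np.array(json.load(open("g.json")))
f0=np.array(env.read_state()["force"])
for q in np.arange(.985,1.1,.01):
    env.move_l(p0+kp(q)-kp(0),rate=30,f_stop=20); s=env.read_state()
    f=np.array(s["force"]); print(round(q,3),np.round(f,1),round(s["width"],1))
    if f[2]-f0[2]>11: break
env.hold(1.0); s=env.read_state(); print(s["time_s"],np.round(s["force"],1),s["width"],s["tool_pos"])
ps=viewer.camera_params("scene"); im=viewer.camera("scene"); np.save("fin.npy",im)
print("pred ram top, q=1 / q=.9",proj(ps,w(D["pose"],[(0,0,280.5),(0,0,282.1)])))
a=im[210:390,180:340]; cv2.imwrite("pics/a5.png",cv2.convertScaleAbs(cv2.resize(a,None,fx=3.3,fy=3.3,interpolation=2),alpha=1.5))
```

```text
0.985 [-4.2  5.6  8.6] 32.7
0.995 [-3.5  5.9  8.8] 32.8
1.005 [-4.2  5.8  8.8] 32.4
1.015 [-4.9  5.9  8.7] 32.4
1.025 [-3.4  4.   8.6] 33.2
1.035 [-4.1  5.1  9.1] 32.6
1.045 [-4.3  5.5  9.8] 32.6
1.055 [-5.2  4.8  9.5] 32.8
1.065 [-5.7  4.7  9.1] 32.8
1.075 [-6.4  5.6 10.9] 32.5
1.085 [-8.5  5.1 18.3] 32.7
1.095 [-10.9   6.   25.7] 32.8
20.8167 [-11.    5.3  26.4] 32.84205761205427 [ 488.56153591 -187.37336723  209.04058528]
pred ram top, q=1 / q=.9 [[276.24068756 225.21607556]
 [276.18571288 224.31358428]]
```

View pics/a5.png

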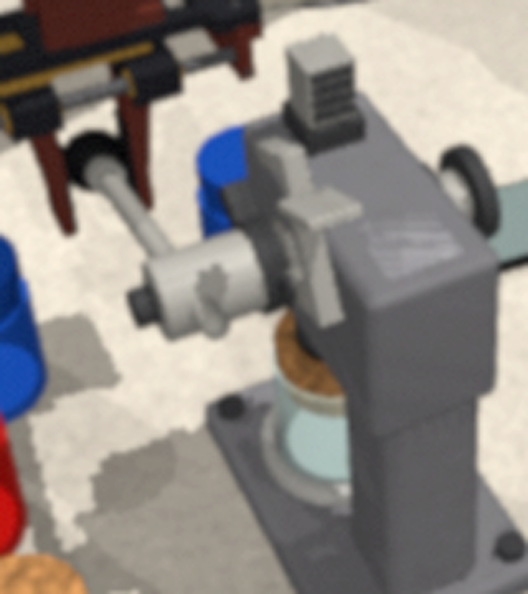

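Run:
```python
from h import *
ps=json.loads("{}") 
from station import viewer
ps=viewer.camera_params("scene"); im=np.load("fin.npy"); 
P=lambda q:(28-155*np.cos(np.pi/4-q),-80,195+155*np.sin(np.pi/4-q))
for q in (.8,.9,.95,1.0,1.05): print(q,proj(ps,w(D["pose"],[P(q)]))[0])
m=(im.max(2)<35).astype(np.uint8); n,l,st,c=cv2.connectedComponentsWithStats(m[230:285,190:230]); print(st[1:],c[1:]+[190,230])
top=viewer.camera("top"); cv2.imwrite("pics/t6.png",top)
# ram top shift by template match
a=cv2.imread("pics/scene0.png"); t=a[210:250,262:292]
r=cv2.matchTemplate(im[205:265,255:300],t,cv2.TM_CCOEFF_NORMED); _,v,_,loc=cv2.minMaxLoc(r); print("ram shift",v,loc[1]+205-210, "expected",proj(ps,w(D["pose"],[(0,0,297),(0,0,280.5)]))[:,1])
a=im[225:290,180:240]; b=top[200:280,380:470]
o=np.hstack([cv2.resize(a,(400,433),interpolation=2),cv2.resize(b,(400,433),interpolation=2)]); cv2.imwrite("pics/a6.png",cv2.convertScaleAbs(o,alpha=1.8))
```

```text
0.8 [204.28635371 242.97704171]
0.9 [205.76479425 250.49857711]
0.95 [206.59245654 254.35581976]
1.0 [207.47644032 258.26915423]
1.05 [208.41482292 262.23265634]
[[  0   0   6   2   8]
 [ 24   0  16  13 110]
 [  0   6   8  16 104]
 [  8  14  24  24 219]] [[192.         230.25      ]
 [223.66363636 234.50909091]
 [193.09615385 243.47115385]
 [209.65753425 256.23287671]]
ram shift 0.8301984071731567 9 expected [215.78352416 225.21607556]
```

View pics/a6.png

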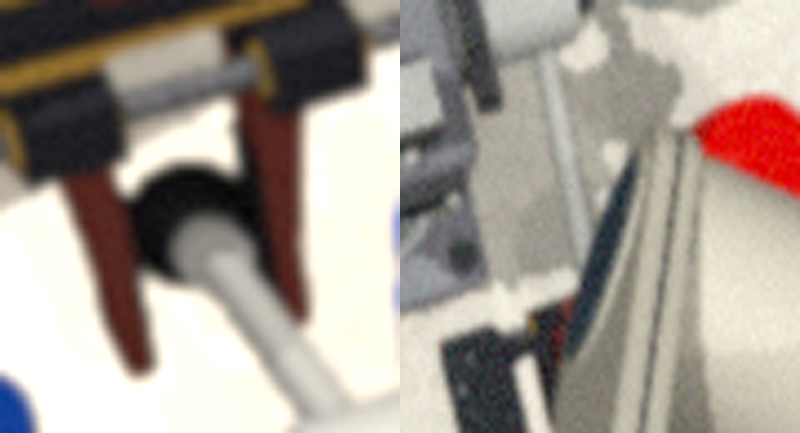

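The ball centre is at about (209.5,259), which matches lever 1.0 (predicted (207.5,258.3)). The ram has come down 9 px against 9.4 expected, and the force rose steeply at the stop and held steady. The knob is still gripped, the catch is back and the jar is in its nest, so I'm handing in.

```bash
python3 -c "
from station import workorder,env
print(env.read_state()['time_s'],workorder.sign_off())"
```

```text
the job is handed in; nothing more can be done
20.9167 None
```

I handed the job in at 20.9 s: the catch is flipped right back, and the lever is down at its stop and still held by the knob. The stopper should be fully home (judged from the lever and ram position, not measured directly); the knob slipped about 10 mm in the fingers during the pull but held steady at the stop.

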